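# Nip a re-cased book in the bench press

### The arm

A 6-joint arm with a two-finger parallel gripper is mounted at the origin on a cart in front of the work surface, level with it; the furniture and walls round the work are solid. World frame = base frame: x ahead of the robot, y to its left, z up, the work surface at z = 0. Lengths are in m, angles in rad, forces in N, time in s.
With the tool pointing down it reaches from about 0.4 to 0.825 m from the base axis. Payload 7 kg.
Tool frame: the origin (TCP) lies midway between the tips of the shut fingers; the grasp point (between the pads) lies 19 mm behind it; z points along the fingers, y is the line along which they close (so a half turn about z gives the same grasp; the last joint's range is limited). The gripper opens to 88 mm and grips with 3 to 60 N. Pads are 19 mm wide; open, the fingers measure 130 mm over their backs; the gripper's body (78 mm by 193 mm) begins 47 mm behind the grasp point.
Start: joints at [-0.919, 0.359, 0.012, 0, -1.224, -0.288], TCP at [0.24, -0.631, 0.227] pointing down, gripper open.
Joint ranges: [-3.07, 3.07], [-1.43, 2.12], [-1.02, 1.25], [-3.03, 1.67], [-3.05, -0], [-3.03, 3.03]. Speed limits (rad/s): [2.39, 2.39, 3.01, 3.14, 3.14, 3.14].

### API

Orientations are given as [roll, pitch, yaw] about the fixed x, y, z axes, in that order (R = Rz(yaw) Ry(pitch) Rx(roll)).
In Python, from station import get_state, grab_frame, calibration, job_done, boxes_of, regions_of, spot_point gives the robot as it stands. The module is installed in compiled form; this text tells all that it offers.
- The arm moves only by the tool arm_command, never from a script. Its argument "commands" is a list of rows, each an object of numbers: "tx", "ty", "tz": the shift along the tool's x, y, z each as a share of 25 cm, from -1 to 1; "twist": the turn about the tool's z as a share of 180 degrees, from -1 to 1. A call has exactly 8 rows; each row is the pose to reach, as a shift and turn from the pose commanded when the call began, along the tool's axes at that moment, turning the shorter way round; what a row does not reach only later rows make up. A row lasts 1/12 s, in which the tool goes at most 41.7 mm and 7.16 degrees, less where a joint would pass 70% of its speed; a pose out of reach is approached as far as the arm can. A call with a number of a shift or a turn outside -1 to 1 is refused whole. A call with a gripper value outside its range is refused whole. "claw" is the opening, from 0 (shut) to 1 (fully open), set as the call begins (left out, the last holds). The fingers move at their own pace and stop on an object; "grip_force" is the grip in N (left out, the last holds). Time passes only in rows, so rows that repeat a pose let the fingers close, or fill a call up. It gives the time, the measured TCP pose, the force, the opening and the grip force at its end, in the units of the state.
- get_state(): the state, without advancing time (a new reading comes with each control period).
- grab_frame(name): name is "side" or "top"; returns the picture (420x560x3 uint8, red, green, blue); there is no depth.
- calibration(name): a dict with "camera_matrix" (3x3 intrinsics, pixels), "k1" (the pictures are not rectified: a ray, as slopes to the right and down, at radius r is drawn at 1 + k1 r^2 times it, then the intrinsics apply), "extrinsics" (4x4, takes a point from camera to world coordinates). Camera axes: x right, y down, z forward; pixel columns grow to the right and rows downward; lengths in m; the calibration is good to about 2 mm. A picture is of the moment at which its call begins. calibration takes no time and is no camera call.
- job_done(): hands the job in; it is judged then, once.
Trained networks look in the newest picture that a camera, given by its name, has taken for a name from the list of things; names that differ only in an ending like _2 or _b are one class to them, and where a whole thing is asked for, a point or a joint stands for the part that bears it (a point fixed in the world has none). Each returns a list of dicts, best first, with "score" (0 to 1); they miss things now and then, are a little off and sometimes report something else, mostly with a low value. They report only what shows in the picture. A call takes as long as a camera call.
- boxes_of(query, camera): "rect" ([left, top, right, bottom] in pixels, round what is visible of it).
- regions_of(query, camera): "region" (420x560 bool, what is visible of it) and "rect" ([left, top, right, bottom] in pixels, round what is visible of it).
- spot_point(query, camera): "uv" ([column, row] in pixels: a listed point, or the origin of a listed thing).
The state is a dict: "t": time; "q": joint angles; "qd": joint speeds; "joint_efforts": joint torques, N m; "eef_pos": TCP position; "ee_rot": TCP orientation; "force": force on the tool from outside, world axes, zero at the start; "moment": the same for the moment, N m; "width": finger opening in m; "gripper_force": force on a finger pad.
Only numpy, scipy, OpenCV 4.12 (cv2) and the standard library are available. Lean on these libraries where they do the work, as an engineer would, in place of code of your own. Each camera call takes 0.05 s, during which the arm holds its last target. There are 200 camera calls.

### The job

The freshly re-cased orange book lies half in the little nipping press. Push it gently all the way in until it sits square against the back stop, then turn the T-handle clockwise until you feel the resistance rise and the book is firmly nipped, without overtightening, which would crush the boards. Let go and leave everything else on the desk as it is.

Things in the scene. Friction and masses are not known exactly. Their poses are not given: they have to be found in the camera images.
- press: Dark green bookbinder's nipping press, fixed, 345 mm deep (x), 262 mm wide (y). Origin: desk level, below the screw axis; x points deeper into the press, away from the loading end, z up. Flat bed 176 mm wide from x = -200 to +145 mm, top 30 mm over the desk. Two 18 mm columns at x = 0, y = +/-107 mm carry the yoke. Nothing stands over the bed in front of x = -100 mm except the book.
- back_stop (a point): Middle of the front face's top edge of the back stop, a fixed steel strip across the far end of the bed, 130 mm wide, 14 mm high over the bed. It lies 108 mm beyond the screw axis. Axes as press.
- yoke_top (a point): Top of the round boss (58 mm wide) in the middle of the yoke, on the screw axis, 170 mm over the desk. The yoke is a beam 46 mm deep (x), 262 mm wide (y), 136 to 162 mm over the desk; the column nuts on it reach 180 mm.
- press_home (a point): Point on the bed's top, below the screw axis: where the origin of the book is when the book is fully home and centred; sideways (y) it may be up to 20 mm off. Axes as press.
- platen: Platen of the press: green plate 196 (x) x 134 mm (y), guided on the columns, pushed up against the screw by two return springs. Origin: centre of the underside of the iron plate. It is lined below with grey felt that stands out below the iron by 3 to 6.5 mm: its wear is unknown and not measured. At the start the felt is 2 to 8 mm above the book.
- t_handle (a joint): Turn of the T-handle (rad), growing clockwise from above; lowers platen and handle 2.2 mm per rad. Starts at 0 to 1, can reach 7. The greased screw runs with at most 0.25 N m of friction and holds itself when let go. Once the felt bears on the book the resistance climbs about 0.9 N m per rad. Firmly nipped from 0.11 N m above free running (50 N on the book), boards crushed at 0.44 above (200 N); 0.2 to 0.3 above is right.
- t_handle_grip (a point): Centre of the T-handle's steel crossbar, on the screw axis, about 215 mm over the desk. Bar 12 mm wide, 16 mm high, 109 mm long over its black ball ends (19 mm), lying along this point's y axis; x is across it. Below it a round stem 12 mm thick, 18 mm from 13 mm down, free down to the yoke's boss. Pinch the bar across its middle from above, or move it by an end.
- book: Orange hardcover book, lying flat, 214 mm long, 151 mm wide, 19 mm thick, 0.4 kg. Origin: centre of its underside; y runs along its length (towards the loading end of the press), x along its width. It starts on the bed 45 to 75 mm short of home and up to 6 degrees askew; it slides with about 2 to 4 N and must not be pushed with over 25 N.
- bone_folder: Flat pale bone paper folder, 148 mm long, lying on the desk. To be left alone.
- candle: Red pillar candle standing upright, 57 mm wide, 114 mm tall. Origin under its centre. To be left alone.
- eraser: Eraser in a blue sleeve, 44 x 20 x 12 mm. To be left alone.
- sharpener: Small brass pencil sharpener, 25 x 17 x 14 mm. To be left alone.
- matchbox: Red matchbox with a yellow top, 53 x 37 x 16 mm, lying flat. To be left alone.
- pencil_yellow: Yellow pencil, 174 mm long, lying on the desk. To be left alone.

How it is judged:
By the outcome, as a careful person would: the job done as asked, in the order asked, and still so for the second after the job is handed in, with the robot touching nothing.
It also fails if it takes over 72 s, if anything falls off the work surface, if the arm or the gripper's body presses on something with over 40 N, if the wrist force passes 120 N, or if a joint passes its speed limit or range.

## Working session

There is one attempt and no reset: what is moved stays moved. The work goes in short steps, Python scripts to look and compute and a tool call to move; the robot and the scene stay as the last step left them, time stands still between calls to the robot, and variables do not carry over. Pictures are saved under pics/ and viewed, at most 13 in all, crops included, and the job is handed in when it is done.

Besides the shell and the picture viewer there is one more tool, called after ">>>" in YAML: its name, and indented under it one key for each argument. arm_command: Moves the arm, as the interface text tells. Shift numbers are shares of 25 cm and turn numbers shares of 180 degrees, none past 1 either way. Its arguments: {"type":"object","properties":{"commands":{"type":"array"},"claw":{"type":"number"},"grip_force":{"type":"number"}},"required":["commands"]}

```bash
mkdir -p pics; cat > h.py <<'E'
import numpy as np, cv2
from station import *
def ray(name,uv):
    c=calibration(name);K=np.array(c["camera_matrix"]);k=c["k1"];T=np.array(c["extrinsics"])
    d=cv2.undistortPoints(np.array([[uv]],float),K,np.array([k,0,0,0,0.]))[0,0]
    return T[:3,3],T[:3,:3]@np.array([d[0],d[1],1])
def atz(name,uv,z):
    o,d=ray(name,uv);return o+d*(z-o[2])/d[2]
def proj(name,P):
    c=calibration(name);K=np.array(c["camera_matrix"]);T=np.linalg.inv(np.array(c["extrinsics"]))
    r=cv2.Rodrigues(T[:3,:3])[0]
    return cv2.projectPoints(np.array(P,float).reshape(-1,3),r,T[:3,3],K,np.array([c["k1"],0,0,0,0.]))[0][:,0]
E
python3 - <<'E'
from h import *
np.set_printoptions(precision=4,suppress=True)
for n in("side","top"):
    cv2.imwrite(f"pics/a_{n}.png",grab_frame(n)[:,:,::-1]); print(n,np.array(calibration(n)["extrinsics"]))
    for q,z in(("back_stop",.044),("yoke_top",.17),("press_home",.03),("t_handle_grip",.215),("book",.03),("press",0),("platen",.06)):
        r=spot_point(q,n)
        if r: print(q,r[0]["score"],r[0]["uv"],atz(n,r[0]["uv"],z))
s=get_state();print(s)
E
```

```text
side [[ 0.9862 -0.0988  0.1332  0.4918]
 [-0.1647 -0.4915  0.8551 -0.8767]
 [-0.019  -0.8652 -0.501   0.6207]
 [ 0.      0.      0.      1.    ]]
yoke_top 0.67 [240.1, 331.3] [ 0.4937 -0.4579  0.17  ]
press_home 0.2 [298.3, 194.2] [0.7227 0.2058 0.03  ]
t_handle_grip 0.87 [297.8, 173.4] [ 0.6713 -0.0277  0.215 ]
book 0.82 [270.8, 239.7] [ 0.5989 -0.0296  0.03  ]
press 0.97 [296.3, 249.4] [ 0.6647 -0.0446  0.    ]
platen 0.65 [259.7, 185.9] [0.6025 0.23   0.06  ]
top [[ 0.0151 -0.992   0.1252  0.453 ]
 [-0.9999 -0.0141  0.0091 -0.0171]
 [-0.0073 -0.1253 -0.9921  1.4095]
 [ 0.      0.      0.      1.    ]]
back_stop 0.92 [288.5, 158.3] [ 0.7819 -0.0164  0.044 ]
yoke_top 0.69 [293.9, 187.1] [ 0.6627 -0.034   0.17  ]
t_handle_grip 0.6 [294.3, 182.9] [ 0.6675 -0.0344  0.215 ]
book 0.76 [293.5, 214.9] [ 0.5925 -0.0357  0.03  ]
press 0.95 [292.7, 193.8] [ 0.6681 -0.0325  0.    ]
platen 0.73 [294.4, 190.4] [ 0.6704 -0.0373  0.06  ]
{'t': 0.8, 'q': array([-0.9189,  0.3586,  0.0119,  0.    , -1.2241, -0.2881]), 'qd': array([-0.0011, -0.0013,  0.0008, -0.0008,  0.0011,  0.0004]), 'joint_efforts': array([  0.0007, -58.2289,  29.3283,   7.002 ,   0.0127,  -0.    ]), 'eef_pos': array([ 0.2401, -0.6308,  0.2266]), 'ee_rot': array([-3.1415, -0.    , -2.7778]), 'force': array([-0.0128, -0.3157, -0.3659]), 'moment': array([ 0.0276,  0.0081, -0.0695]), 'gripper_force': 0.0, 'width': 0.08777414200656247}
```

View pics/a_top.png

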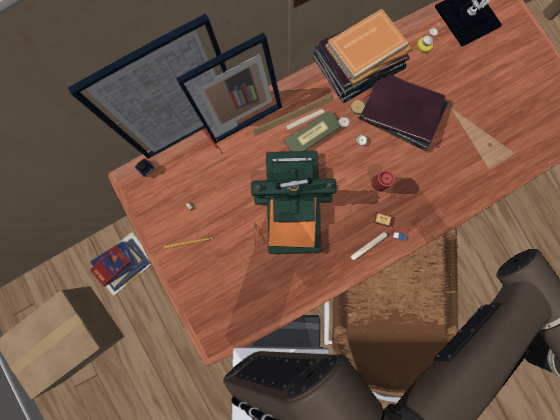

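View pics/a_side.png

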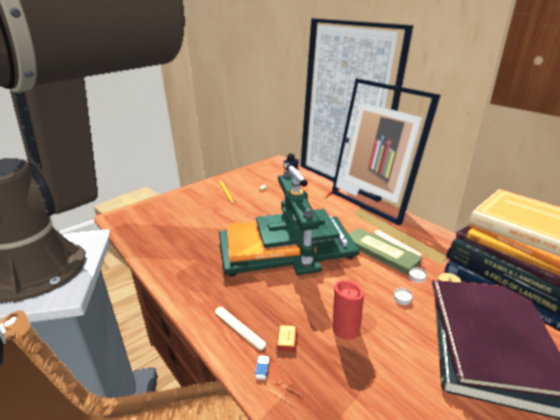

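The top view shows the press at about (293,190), with the book's orange near end at rows 222–250. The handle bar is at about (294,183), lying nearly along world y. The side view agrees. Next I'll zoom in.

```bash
python3 - <<'E'
import cv2
a=cv2.imread("pics/a_top.png")[140:265,240:350]; b=cv2.imread("pics/a_side.png")[145:285,205:365]
cv2.imwrite("pics/c_top.png",cv2.resize(a,None,fx=4.8,fy=4.8,interpolation=cv2.INTER_CUBIC))
cv2.imwrite("pics/c_side.png",cv2.resize(b,None,fx=4.2,fy=4.2,interpolation=cv2.INTER_CUBIC))
E
```

```text
(no output)
```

View pics/c_top.png

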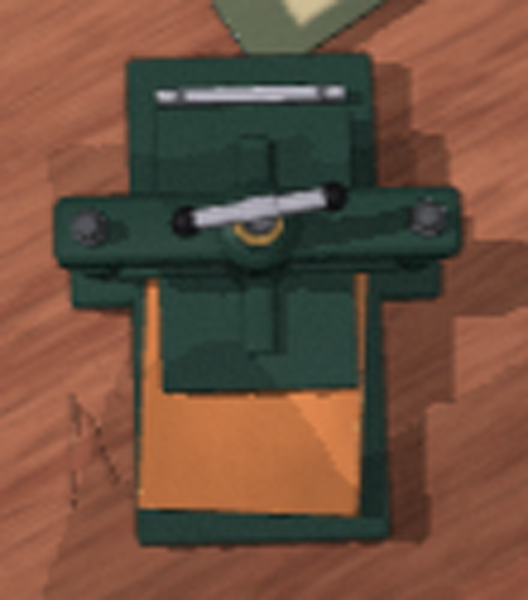

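View pics/c_side.png

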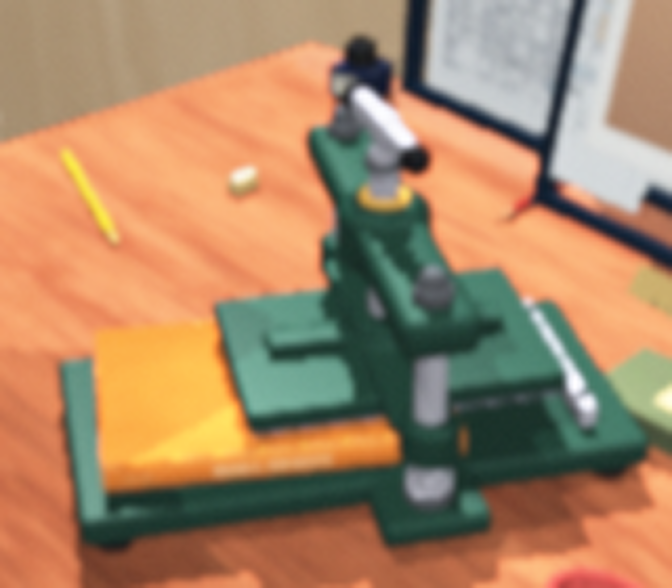

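```bash
python3 - <<'E'
from h import *
np.set_printoptions(precision=4,suppress=True)
def T(c,z): return atz("top",(np.array(c)+.5)/4.8-.5+[240,140],z)
def S(c,z): return atz("side",(np.array(c)+.5)/4.2-.5+[205,145],z)
g=lambda a,b:(np.degrees(np.arctan2(-(b-a)[0],(b-a)[1]))+90)%180-90
for n,a,b,z in(("front",(137,540),(390,533),.03),("back",(127,62),(370,55),.03),("stop",(157,98),(346,95),.044),("nuts",(88,225),(430,213),.18),("bookfront",(140,508),(360,516),.049),("bookR/L far",(152,280),(362,275),.049),("bar",(184,222),(334,196),.216)):
    A,B=T(a,z),T(b,z);print(n,A,B,(A+B)/2,"yaw",g(A,B))
print("side book front",S((95,340),.049),S((105,490),.049))
print("side bar",S((360,50),.216),S((414,157),.216), "gilt bar box")
A,B=S((360,50),.216),S((414,157),.216);print(g(A,B))
print("side stop",S((527,302),.044),S((585,410),.044),"nuts",S((434,270),.18))
E
```

```text
front [0.4679 0.0464 0.03  ] [ 0.4752 -0.1275  0.03  ] [ 0.4715 -0.0406  0.03  ] yaw 2.403316593510226
back [0.8045 0.0602 0.03  ] [ 0.8119 -0.112   0.03  ] [ 0.8082 -0.0259  0.03  ] yaw 2.4815051612044954
stop [0.7753 0.0379 0.044 ] [ 0.7792 -0.0943  0.044 ] [ 0.7773 -0.0282  0.044 ] yaw 1.7229846253347887
nuts [0.6614 0.074  0.18  ] [ 0.672  -0.1396  0.18  ] [ 0.6667 -0.0328  0.18  ] yaw 2.843558323740183
bookfront [0.4893 0.0439 0.049 ] [ 0.4861 -0.1055  0.049 ] [ 0.4877 -0.0308  0.049 ] yaw -1.24631233750938
bookR/L far [0.6459 0.0387 0.049 ] [ 0.6514 -0.1058  0.049 ] [ 0.6486 -0.0336  0.049 ] yaw 2.1869308675044294
bar [0.658  0.0131 0.216 ] [ 0.6752 -0.0777  0.216 ] [ 0.6666 -0.0323  0.216 ] yaw 10.780551659827267
side book front [0.4889 0.0324 0.049 ] [ 0.4865 -0.1267  0.049 ]
side bar [0.673  0.0778 0.216 ] [ 0.6735 -0.0784  0.216 ] gilt bar box
0.1596640961112712
side stop [0.7774 0.0315 0.044 ] [ 0.7772 -0.0964  0.044 ] nuts [ 0.6708 -0.1416  0.18  ]
```

```bash
cat >> h.py <<'E'
def go(p,yaw=None):
    s=get_state();e=np.array(s["eef_pos"]);y=s["ee_rot"][2];d=np.array(p)-e
    w=0 if yaw is None else -((yaw-y+np.pi)%(2*np.pi)-np.pi)/np.pi
    print("t%.2f"%s["t"],"pos",np.round(e,4),"rot",np.round(s["ee_rot"],3),"q6 %.2f"%s["q"][5],"F",np.round(s["force"],1),"M",np.round(s["moment"],2))
    print("tx,ty,tz,twist",np.round([(d[0]*np.cos(y)+d[1]*np.sin(y))/.25,(d[0]*np.sin(y)-d[1]*np.cos(y))/.25,-d[2]/.25,w],3))
E
```

>>> arm_command:
  commands:
    - {"tx":-0.1,"ty":0.12}
    - {"tx":-0.2,"ty":0.24}
    - {"tx":-0.3,"ty":0.36}
    - {"tx":-0.4,"ty":0.48}
    - {"tx":-0.5,"ty":0.6}
    - {"tx":-0.6,"ty":0.72}
    - {"tx":-0.72,"ty":0.84}
    - {"tx":-0.83,"ty":0.96}
  claw: 1

```text
invalid input
```

```bash
python3 -c "
from h import *
go((.455,-.034,.2),-3.099)"
```

```text
t0.80 pos [ 0.2401 -0.6308  0.2266] rot [-3.142 -0.    -2.778] q6 -0.29 F [-0.  -0.3 -0.4] M [ 0.03  0.01 -0.07]
tx,ty,tz,twist [-1.653  1.925  0.106  0.102]
```

>>> arm_command:
  commands:
    - {"tx":-0.1,"ty":0.12,"tz":0,"twist":0}
    - {"tx":-0.2,"ty":0.24,"tz":0,"twist":0}
    - {"tx":-0.3,"ty":0.36,"tz":0,"twist":0}
    - {"tx":-0.4,"ty":0.48,"tz":0,"twist":0}
    - {"tx":-0.5,"ty":0.6,"tz":0,"twist":0}
    - {"tx":-0.6,"ty":0.72,"tz":0,"twist":0}
    - {"tx":-0.72,"ty":0.84,"tz":0,"twist":0}
    - {"tx":-0.83,"ty":0.96,"tz":0,"twist":0}
  claw: 1

```text
t: 1.47
eef_pos: [0.349, -0.3311, 0.2269]
ee_rot: [-3.141, 0.001, -2.778]
force: [0.9, 0.8, 0.1]
width: 0.0878
gripper_force: 0.0
```

```bash
python3 -c "
from h import *
go((.455,-.034,.2),-3.099)"
```

```text
t1.47 pos [ 0.349  -0.3311  0.2269] rot [-3.141e+00  1.000e-03 -2.778e+00] q6 -0.86 F [0.9 0.8 0.1] M [-0.02 -0.24  0.03]
tx,ty,tz,twist [-0.819  0.96   0.108  0.102]
```

>>> arm_command:
  commands:
    - {"tx":-0.1,"ty":0.12,"tz":0.01,"twist":0.01}
    - {"tx":-0.2,"ty":0.24,"tz":0.03,"twist":0.02}
    - {"tx":-0.3,"ty":0.36,"tz":0.04,"twist":0.04}
    - {"tx":-0.4,"ty":0.48,"tz":0.05,"twist":0.05}
    - {"tx":-0.5,"ty":0.6,"tz":0.06,"twist":0.06}
    - {"tx":-0.6,"ty":0.72,"tz":0.08,"twist":0.08}
    - {"tx":-0.71,"ty":0.84,"tz":0.1,"twist":0.09}
    - {"tx":-0.82,"ty":0.96,"tz":0.1,"twist":0.102}

```text
t: 2.13
eef_pos: [0.4546, -0.0334, 0.2013]
ee_rot: [3.141, 0.0, -3.1]
force: [0.4, -1.3, -0.2]
width: 0.0875
gripper_force: 0.0
```

```bash
python3 -c "
from h import *
go((.455,-.034,.037),-3.099);print(get_state()['q'])"
```

```text
t2.13 pos [ 0.4546 -0.0334  0.2013] rot [ 3.141  0.    -3.1  ] q6 -1.89 F [ 0.4 -1.3 -0.2] M [-0.14 -0.13  0.03]
tx,ty,tz,twist [-0.002 -0.002  0.657 -0.   ]
[ 3.60642521e-01  9.84892975e-03 -4.87002491e-01 -2.89711773e-04
 -1.07366566e+00 -1.88945933e+00]
```

>>> arm_command:
  commands:
    - {"tx":0,"ty":0,"tz":0.1,"twist":0}
    - {"tx":0,"ty":0,"tz":0.2,"twist":0}
    - {"tx":0,"ty":0,"tz":0.3,"twist":0}
    - {"tx":0,"ty":0,"tz":0.4,"twist":0}
    - {"tx":0,"ty":0,"tz":0.5,"twist":0}
    - {"tx":0,"ty":0,"tz":0.58,"twist":0}
    - {"tx":0,"ty":0,"tz":0.63,"twist":0}
    - {"tx":0,"ty":0,"tz":0.657,"twist":0}

```text
t: 2.8
eef_pos: [0.454, -0.0357, 0.0358]
ee_rot: [-3.141, -0.002, -3.098]
force: [0.4, -0.0, -0.0]
width: 0.0875
gripper_force: 0.0
```

```bash
python3 -c "
from h import *
go((.52,-.034,.037),-3.099)
for n in('top','side'): cv2.imwrite('pics/d_%s.png'%n,grab_frame(n)[:,:,::-1])
a=cv2.imread('pics/d_side.png')[145:285,165:365]
b=cv2.imread('pics/d_top.png')[140:280,240:350]
f=lambda x:cv2.resize(x,None,fx=2.55,fy=4*.64,interpolation=cv2.INTER_CUBIC)
cv2.imwrite('pics/d.png',np.hstack([f(a),f(b)]))"
```

```text
t2.80 pos [ 0.454  -0.0357  0.0358] rot [-3.141e+00 -2.000e-03 -3.098e+00] q6 -1.88 F [ 0.4 -0.  -0. ] M [-0.03 -0.02 -0.05]
tx,ty,tz,twist [-0.264 -0.005 -0.005  0.   ]
```

View pics/d.png

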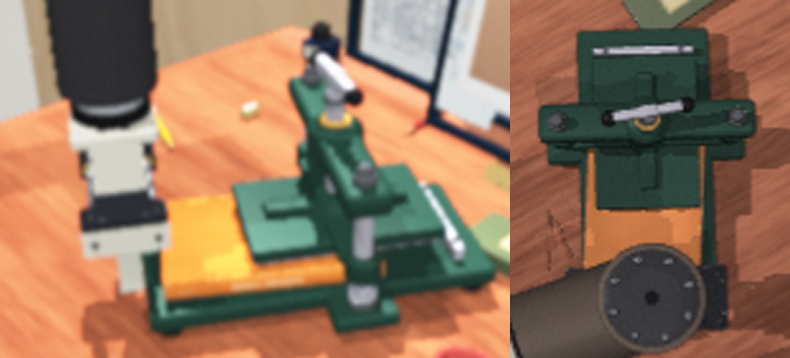

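The fingers stand in front of the bed and the gripper is clear of the press. I'll push along tool −x, which is the press axis.

>>> arm_command:
  commands:
    - {"tx":-0.03,"ty":0,"tz":-0.005,"twist":0}
    - {"tx":-0.06,"ty":0,"tz":-0.005,"twist":0}
    - {"tx":-0.08,"ty":0,"tz":-0.005,"twist":0}
    - {"tx":-0.1,"ty":0,"tz":-0.005,"twist":0}
    - {"tx":-0.12,"ty":0,"tz":-0.005,"twist":0}
    - {"tx":-0.14,"ty":0,"tz":-0.005,"twist":0}
    - {"tx":-0.16,"ty":0,"tz":-0.005,"twist":0}
    - {"tx":-0.18,"ty":0,"tz":-0.005,"twist":0}

```text
t: 3.57
eef_pos: [0.4991, -0.034, 0.0387]
ee_rot: [-3.141, -0.002, -3.099]
force: [-4.6, -0.9, 2.4]
width: 0.088
gripper_force: 2.6
```

>>> arm_command:
  commands:
    - {"tx":-0.015,"ty":0,"tz":0,"twist":0}
    - {"tx":-0.03,"ty":0,"tz":0,"twist":0}
    - {"tx":-0.045,"ty":0,"tz":0,"twist":0}
    - {"tx":-0.06,"ty":0,"tz":0,"twist":0}
    - {"tx":-0.075,"ty":0,"tz":0,"twist":0}
    - {"tx":-0.09,"ty":0,"tz":0,"twist":0}
    - {"tx":-0.1,"ty":0,"tz":0,"twist":0}
    - {"tx":-0.11,"ty":0,"tz":0,"twist":0}

```text
t: 4.23
eef_pos: [0.527, -0.0325, 0.0386]
ee_rot: [-3.141, -0.001, -3.098]
force: [-6.9, -0.7, 5.6]
width: 0.0877
gripper_force: 3.5
```

```bash
python3 -c "
from h import *
go((.5515,-.034,.037),-3.099)
for n in('top','side'): cv2.imwrite('pics/e_%s.png'%n,grab_frame(n)[:,:,::-1])
a=cv2.imread('pics/e_side.png')[145:285,165:365]
b=cv2.imread('pics/e_top.png')[140:280,240:350]
f=lambda x:cv2.resize(x,None,fx=2.55,fy=4*.64,interpolation=cv2.INTER_CUBIC)
cv2.imwrite('pics/e.png',np.hstack([f(a),f(b)]))"
```

```text
t4.23 pos [ 0.527  -0.0325  0.0386] rot [-3.141e+00 -1.000e-03 -3.098e+00] q6 -1.84 F [-6.9 -0.7  5.6] M [-0.1   2.53  0.05]
tx,ty,tz,twist [-0.098 -0.01   0.007  0.   ]
```

View pics/e.png

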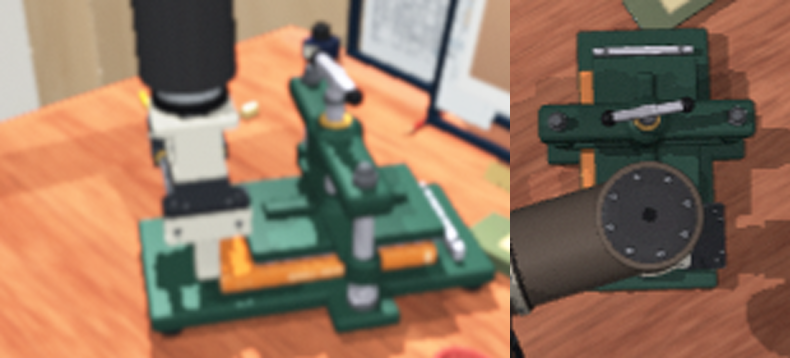

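The book has moved in. Its far-left corner shows at top (270,168), and its near edge is at the fingers. I'll check how far is left.

```bash
python3 -c "
from h import *
np.set_printoptions(precision=4,suppress=True)
for p in((580,71),(593,70)): print(atz('top',((p[0]-510)/2.55+240,p[1]/2.56+140),.049))
a=cv2.imread('pics/e_side.png')[200:270,225:365]
b=cv2.imread('pics/e_top.png')[145:215,255:325]
f=lambda x,k:cv2.resize(x,None,fx=k,fy=k,interpolation=cv2.INTER_CUBIC)
cv2.imwrite('pics/e2.png',np.vstack([f(a,5)[:300],np.hstack([f(b,4.2),np.zeros((294,406,3),np.uint8)])]))"
```

```text
[0.7475 0.0534 0.049 ]
[0.7491 0.0364 0.049 ]
```

View pics/e2.png

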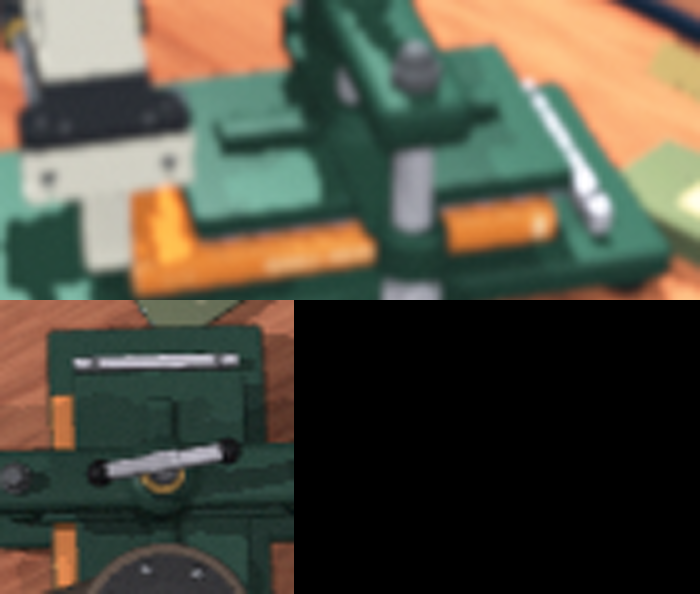

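>>> arm_command:
  commands:
    - {"tx":-0.012,"ty":0,"tz":-0.006,"twist":0}
    - {"tx":-0.024,"ty":0,"tz":-0.006,"twist":0}
    - {"tx":-0.036,"ty":0,"tz":-0.006,"twist":0}
    - {"tx":-0.048,"ty":0,"tz":-0.006,"twist":0}
    - {"tx":-0.058,"ty":0,"tz":-0.006,"twist":0}
    - {"tx":-0.068,"ty":0,"tz":-0.006,"twist":0}
    - {"tx":-0.076,"ty":0,"tz":-0.006,"twist":0}
    - {"tx":-0.084,"ty":0,"tz":-0.006,"twist":0}

```text
t: 5.0
eef_pos: [0.5478, -0.0316, 0.0402]
ee_rot: [-3.141, -0.001, -3.098]
force: [-7.2, -0.2, 5.8]
width: 0.0879
gripper_force: 3.4
```

>>> arm_command:
  commands:
    - {"tx":-0.002,"ty":0,"tz":0,"twist":0}
    - {"tx":-0.004,"ty":0,"tz":0,"twist":0}
    - {"tx":-0.006,"ty":0,"tz":0,"twist":0}
    - {"tx":-0.008,"ty":0,"tz":0,"twist":0}
    - {"tx":-0.009,"ty":0,"tz":0,"twist":0}
    - {"tx":-0.01,"ty":0,"tz":0,"twist":0}
    - {"tx":-0.011,"ty":0,"tz":0,"twist":0}
    - {"tx":-0.012,"ty":0,"tz":0,"twist":0}

```text
t: 5.67
eef_pos: [0.5489, -0.0316, 0.0401]
ee_rot: [-3.141, -0.004, -3.099]
force: [-13.6, 2.2, 11.8]
width: 0.0878
gripper_force: 6.6
```

```bash
python3 -c "
from h import *
go((.5515,-.034,.037),-3.099)
for n in('top','side'): cv2.imwrite('pics/f_%s.png'%n,grab_frame(n)[:,:,::-1])
a=cv2.imread('pics/f_side.png')[200:270,225:365]
b=cv2.imread('pics/f_top.png')[145:215,255:325]
f=lambda x,k:cv2.resize(x,None,fx=k,fy=k,interpolation=cv2.INTER_CUBIC)
cv2.imwrite('pics/f2.png',np.vstack([f(a,5)[:300],np.hstack([f(b,4.2),np.zeros((294,406,3),np.uint8)])]))"
```

```text
t5.67 pos [ 0.5489 -0.0316  0.0401] rot [-3.141 -0.004 -3.099] q6 -1.83 F [-13.6   2.2  11.8] M [0.81 4.73 0.11]
tx,ty,tz,twist [-0.01  -0.01   0.012  0.   ]
```

View pics/f2.png

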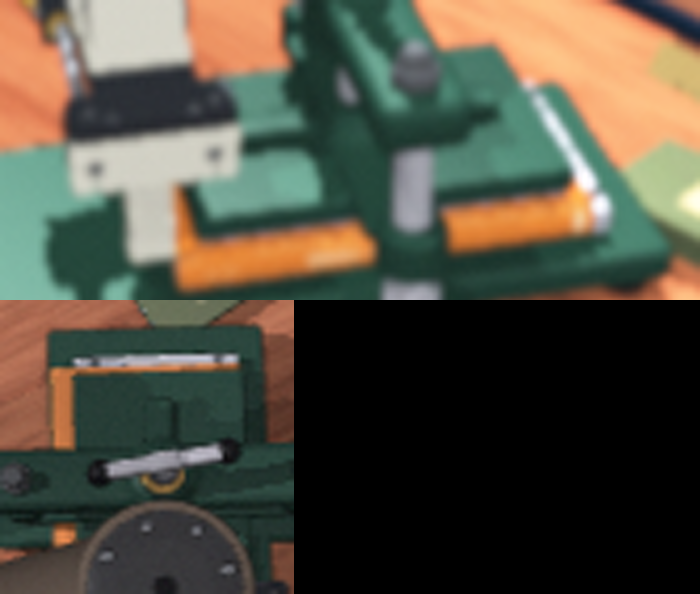

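The book's far edge touches the strip at the right (crop (238,360)), with about a 1–2 mm gap at the left (crop (73,368)). I'll twist slightly clockwise so the left finger squares it.

>>> arm_command:
  commands:
    - {"tx":0,"ty":0,"tz":0,"twist":0.002}
    - {"tx":0,"ty":0,"tz":0,"twist":0.004}
    - {"tx":0,"ty":0,"tz":0,"twist":0.006}
    - {"tx":0,"ty":0,"tz":0,"twist":0.008}
    - {"tx":-0.001,"ty":0,"tz":0,"twist":0.01}
    - {"tx":-0.002,"ty":0,"tz":0,"twist":0.01}
    - {"tx":-0.002,"ty":0,"tz":0,"twist":0.01}
    - {"tx":-0.002,"ty":0,"tz":0,"twist":0.01}

```text
t: 6.43
eef_pos: [0.5476, -0.0315, 0.0397]
ee_rot: [-3.141, -0.007, -3.129]
force: [-18.6, 3.6, 14.1]
width: 0.0876
gripper_force: 9.1
```

```bash
cat >> h.py <<'E'
def edge(n):
    im=grab_frame("top"); cv2.imwrite(f"pics/{n}.png",im[:,:,::-1]); g=im.astype(float)
    o=g[...,0]-g[...,2]; w=g.min(2); out=[]
    for c in range(274,312,3):
        cw=w[150:180,c]; k=cw.argmax(); co=o[150:180,c]; j=co.argmax()
        out.append((c,150+k,int(cw[k]),150+j,int(co[j])))
    print(*out,sep="\n")
E
python3 -c "
from h import *
go((.5515,-.034,.037),-3.099);edge('g')"
```

```text
t6.43 pos [ 0.5476 -0.0315  0.0397] rot [-3.141 -0.007 -3.129] q6 -1.86 F [-18.6   3.6  14.1] M [2.26 6.58 1.04]
tx,ty,tz,twist [-0.016 -0.01   0.011 -0.009]
(274, np.int64(160), 153, np.int64(150), 93)
(277, np.int64(150), 80, np.int64(161), 120)
(280, np.int64(160), 154, np.int64(161), 116)
(283, np.int64(159), 175, np.int64(161), 117)
(286, np.int64(159), 175, np.int64(161), 123)
(289, np.int64(159), 175, np.int64(161), 121)
(292, np.int64(159), 176, np.int64(161), 124)
(295, np.int64(158), 180, np.int64(161), 125)
(298, np.int64(158), 180, np.int64(161), 93)
(301, np.int64(158), 183, np.int64(161), 92)
(304, np.int64(158), 182, np.int64(160), 100)
(307, np.int64(159), 113, np.int64(160), 84)
(310, np.int64(159), 170, np.int64(160), 101)
```

>>> arm_command:
  commands:
    - {"tx":0.004,"ty":0,"tz":0,"twist":0}
    - {"tx":0.01,"ty":0,"tz":0,"twist":-0.005}
    - {"tx":0.03,"ty":0,"tz":0,"twist":-0.01}
    - {"tx":0.06,"ty":0,"tz":0,"twist":-0.01}
    - {"tx":0.1,"ty":0,"tz":0,"twist":-0.01}
    - {"tx":0.15,"ty":0,"tz":0,"twist":-0.01}
    - {"tx":0.2,"ty":0,"tz":-0.05,"twist":-0.01}
    - {"tx":0.25,"ty":0,"tz":-0.15,"twist":-0.01}

```text
t: 7.15
eef_pos: [0.4865, -0.0324, 0.0756]
ee_rot: [-3.141, -0.005, -3.099]
force: [-0.2, 0.4, 1.3]
width: 0.0875
gripper_force: 0.0
```

```bash
python3 -c "
from h import *
go((.48,-.034,.26),-1.383);edge('i')
grab_frame('side')
for n in('top','side'):
  for q,z in(('back_stop',.044),('t_handle_grip',.215),('book',.03)):
    r=spot_point(q,n)
    if r: print(n,q,r[0]['score'],atz(n,r[0]['uv'],z))
a=cv2.imread('pics/i.png')[140:235,255:325]
cv2.imwrite('pics/i2.png',cv2.resize(a,None,fx=6,fy=6,interpolation=cv2.INTER_CUBIC))"
```

```text
t7.15 pos [ 0.4865 -0.0324  0.0756] rot [-3.141 -0.005 -3.099] q6 -1.87 F [-0.2  0.4  1.3] M [ 0.05 -0.07 -0.01]
tx,ty,tz,twist [ 0.026 -0.005 -0.738 -0.546]
(274, np.int64(160), 177, np.int64(150), 91)
(277, np.int64(159), 89, np.int64(161), 124)
(280, np.int64(160), 174, np.int64(161), 113)
(283, np.int64(160), 175, np.int64(161), 116)
(286, np.int64(159), 174, np.int64(161), 121)
(289, np.int64(159), 175, np.int64(161), 120)
(292, np.int64(159), 176, np.int64(161), 121)
(295, np.int64(158), 178, np.int64(161), 123)
(298, np.int64(158), 177, np.int64(161), 94)
(301, np.int64(158), 181, np.int64(161), 90)
(304, np.int64(158), 181, np.int64(160), 100)
(307, np.int64(159), 110, np.int64(160), 84)
(310, np.int64(159), 169, np.int64(160), 76)
top back_stop 0.89 [ 0.78258373 -0.01605785  0.044     ]
top t_handle_grip 0.51 [ 0.6736981  -0.03197955  0.215     ]
side back_stop 0.98 [ 0.77891377 -0.03326675  0.044     ]
side t_handle_grip 0.61 [ 0.67117467 -0.0306139   0.215     ]
side book 0.69 [0.72091104 0.21945532 0.03      ]
```

View pics/i2.png

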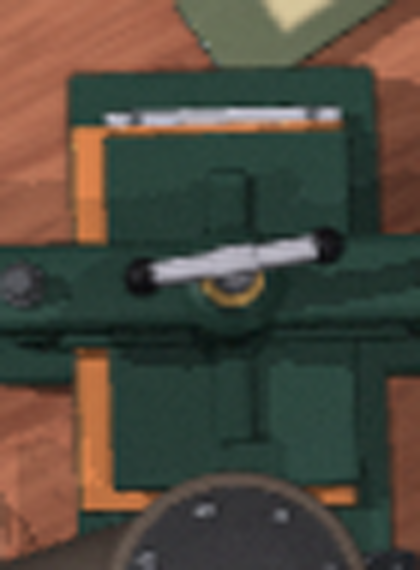

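>>> arm_command:
  commands:
    - {"tx":0.02,"ty":0,"tz":-0.12,"twist":0}
    - {"tx":0.02,"ty":0,"tz":-0.25,"twist":-0.03}
    - {"tx":0.02,"ty":0,"tz":-0.38,"twist":-0.07}
    - {"tx":0.02,"ty":0,"tz":-0.5,"twist":-0.11}
    - {"tx":0.02,"ty":0,"tz":-0.62,"twist":-0.15}
    - {"tx":0.02,"ty":0,"tz":-0.72,"twist":-0.19}
    - {"tx":0.02,"ty":0,"tz":-0.8,"twist":-0.23}
    - {"tx":0.02,"ty":0,"tz":-0.82,"twist":-0.27}

```text
t: 8.22
eef_pos: [0.4859, -0.0322, 0.2856]
ee_rot: [-3.138, 0.003, -2.248]
force: [0.0, -1.0, 0.3]
width: 0.0879
gripper_force: 0.0
```

```bash
python3 -c "
from h import *
go((.668,-.0325,.28),-1.383)"
```

```text
t8.22 pos [ 0.4859 -0.0322  0.2856] rot [-3.138e+00  3.000e-03 -2.248e+00] q6 -1.02 F [ 0.  -1.   0.3] M [ 0.04 -0.08  0.04]
tx,ty,tz,twist [-0.455 -0.569  0.023 -0.275]
```

>>> arm_command:
  commands:
    - {"tx":-0.06,"ty":-0.07,"tz":0,"twist":-0.035}
    - {"tx":-0.12,"ty":-0.14,"tz":0,"twist":-0.07}
    - {"tx":-0.18,"ty":-0.21,"tz":0,"twist":-0.105}
    - {"tx":-0.24,"ty":-0.29,"tz":0,"twist":-0.14}
    - {"tx":-0.3,"ty":-0.37,"tz":0,"twist":-0.175}
    - {"tx":-0.36,"ty":-0.45,"tz":0.01,"twist":-0.21}
    - {"tx":-0.41,"ty":-0.52,"tz":0.02,"twist":-0.245}
    - {"tx":-0.455,"ty":-0.57,"tz":0.02,"twist":-0.275}

```text
t: 8.88
eef_pos: [0.668, -0.0343, 0.2749]
ee_rot: [3.138, 0.0, -1.385]
force: [0.7, 0.0, -0.6]
width: 0.0874
gripper_force: 0.0
```

```bash
python3 -c "
from h import *
go((.668,-.0325,.196),-1.383)
grab_frame('side')
r=regions_of('t_handle_grip','side');print([(x['score'],x['rect']) for x in r])
b=cv2.resize(grab_frame('side')[130:250,220:360,::-1],None,fx=4.5,fy=4.5,interpolation=cv2.INTER_CUBIC)
cv2.imwrite('pics/k.png',b)"
```

```text
t8.88 pos [ 0.668  -0.0343  0.2749] rot [ 3.138  0.    -1.385] q6 -0.05 F [ 0.7  0.  -0.6] M [0.05 0.16 0.04]
tx,ty,tz,twist [-0.007 -0.001  0.316 -0.001]
[(0.54, [290.4, 165.3, 308.9, 189.5])]
```

View pics/k.png

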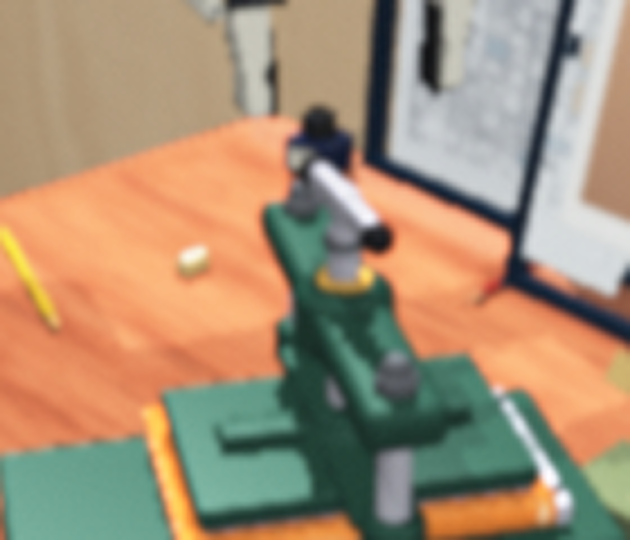

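The open fingers straddle the bar, with tips at crop (250,110) and (435,90). Lowering now.

>>> arm_command:
  commands:
    - {"tx":0,"ty":0,"tz":0.06,"twist":0}
    - {"tx":0,"ty":0,"tz":0.12,"twist":0}
    - {"tx":0,"ty":0,"tz":0.18,"twist":0}
    - {"tx":0,"ty":0,"tz":0.23,"twist":0}
    - {"tx":0,"ty":0,"tz":0.27,"twist":0}
    - {"tx":0,"ty":0,"tz":0.3,"twist":0}
    - {"tx":0,"ty":0,"tz":0.316,"twist":0}
    - {"tx":0,"ty":0,"tz":0.316,"twist":0}

```text
t: 9.7
eef_pos: [0.6661, -0.0339, 0.1978]
ee_rot: [3.14, 0.0, -1.391]
force: [-0.2, -0.4, -0.7]
width: 0.0875
gripper_force: 0.0
```

>>> arm_command:
  commands:
    - {"tx":0,"ty":0,"tz":0,"twist":0}
    - {"tx":0,"ty":0,"tz":0,"twist":0}
    - {"tx":0,"ty":0,"tz":0,"twist":0}
    - {"tx":0,"ty":0,"tz":0,"twist":0}
    - {"tx":0,"ty":0,"tz":0,"twist":0}
    - {"tx":0,"ty":0,"tz":0,"twist":0}
    - {"tx":0,"ty":0,"tz":0,"twist":0}
    - {"tx":0,"ty":0,"tz":0,"twist":0}
  claw: 0
  grip_force: 12

```text
t: 10.37
eef_pos: [0.6666, -0.034, 0.1986]
ee_rot: [-3.142, -0.0, -1.39]
force: [-0.4, -0.0, 0.1]
width: 0.0397
gripper_force: 0.0
```

```bash
python3 -c "
from h import *
go((.668,-.0325,.196),-1.383);print(get_state()['width'],get_state()['gripper_force'])"
```

```text
t10.37 pos [ 0.6666 -0.034   0.1986] rot [-3.142 -0.    -1.39 ] q6 -0.06 F [-0.4 -0.   0.1] M [ 0.03  0.15 -0.  ]
tx,ty,tz,twist [-0.005 -0.006  0.01  -0.002]
0.0397302494865778 0.0
```

>>> arm_command:
  commands:
    - {"tx":0,"ty":0,"tz":0,"twist":0}
    - {"tx":0,"ty":0,"tz":0,"twist":0}
    - {"tx":0,"ty":0,"tz":0,"twist":0}
    - {"tx":0,"ty":0,"tz":0,"twist":0}
    - {"tx":0,"ty":0,"tz":0,"twist":0}
    - {"tx":0,"ty":0,"tz":0,"twist":0}
    - {"tx":0,"ty":0,"tz":0,"twist":0}
    - {"tx":0,"ty":0,"tz":0,"twist":0}

```text
t: 11.03
eef_pos: [0.6666, -0.034, 0.1986]
ee_rot: [3.141, -0.0, -1.39]
force: [-0.6, 0.2, 0.2]
width: 0.016
gripper_force: 12.0
```

```bash
python3 -c "
from h import *
go((.668,-.0325,.196),-1.383);print(get_state()['width'],get_state()['gripper_force'])"
```

```text
t11.03 pos [ 0.6666 -0.034   0.1986] rot [ 3.141 -0.    -1.39 ] q6 -0.06 F [-0.6  0.2  0.2] M [ 0.03  0.29 -0.02]
tx,ty,tz,twist [-0.005 -0.007  0.01  -0.002]
0.015978610365168126 12.000021636486053
```

>>> arm_command:
  commands:
    - {"tx":0,"ty":0,"tz":0,"twist":0}
    - {"tx":0,"ty":0,"tz":0,"twist":0}
    - {"tx":0,"ty":0,"tz":0,"twist":0}
    - {"tx":0,"ty":0,"tz":0.001,"twist":0.02}
    - {"tx":0,"ty":0,"tz":0.001,"twist":0.04}
    - {"tx":0,"ty":0,"tz":0.002,"twist":0.06}
    - {"tx":0,"ty":0,"tz":0.002,"twist":0.08}
    - {"tx":0,"ty":0,"tz":0.003,"twist":0.1}
  grip_force: 55

```text
t: 11.7
eef_pos: [0.6663, -0.0339, 0.198]
ee_rot: [3.141, -0.0, -1.707]
force: [-2.1, 0.6, 3.1]
width: 0.0137
gripper_force: 55.0
```

```bash
python3 -c "
from h import *
go((.668,-.0325,.196),-1.383);print(get_state()['width'],get_state()['gripper_force'])"
```

```text
t11.70 pos [ 0.6663 -0.0339  0.198 ] rot [ 3.141 -0.    -1.707] q6 -0.38 F [-2.1  0.6  3.1] M [0.15 0.9  0.2 ]
tx,ty,tz,twist [-0.007 -0.006  0.008 -0.103]
0.013677886163648298 54.998740553855896
```

>>> arm_command:
  commands:
    - {"tx":0,"ty":0,"tz":0.001,"twist":0.02}
    - {"tx":0,"ty":0,"tz":0.001,"twist":0.045}
    - {"tx":0,"ty":0,"tz":0.002,"twist":0.07}
    - {"tx":0,"ty":0,"tz":0.003,"twist":0.095}
    - {"tx":0,"ty":0,"tz":0.003,"twist":0.12}
    - {"tx":0,"ty":0,"tz":0.004,"twist":0.145}
    - {"tx":0,"ty":0,"tz":0.005,"twist":0.17}
    - {"tx":0,"ty":0,"tz":0.005,"twist":0.18}

```text
t: 12.37
eef_pos: [0.666, -0.0338, 0.1967]
ee_rot: [3.141, -0.001, -2.274]
force: [-3.6, 0.6, 1.4]
width: 0.0138
gripper_force: 55.0
```

```bash
python3 -c "
from h import *
go((.668,-.0325,.196),-1.383);print(get_state()['width'],get_state()['gripper_force'])
b=cv2.resize(grab_frame('side')[130:250,220:360,::-1],None,fx=4.5,fy=4.5,interpolation=cv2.INTER_CUBIC)
cv2.imwrite('pics/l.png',b)"
```

```text
t12.37 pos [ 0.666  -0.0338  0.1967] rot [ 3.141e+00 -1.000e-03 -2.274e+00] q6 -0.94 F [-3.6  0.6  1.4] M [0.36 1.22 0.2 ]
tx,ty,tz,twist [-0.009 -0.003  0.003 -0.284]
0.013781304441359993 55.00080406665802
```

View pics/l.png

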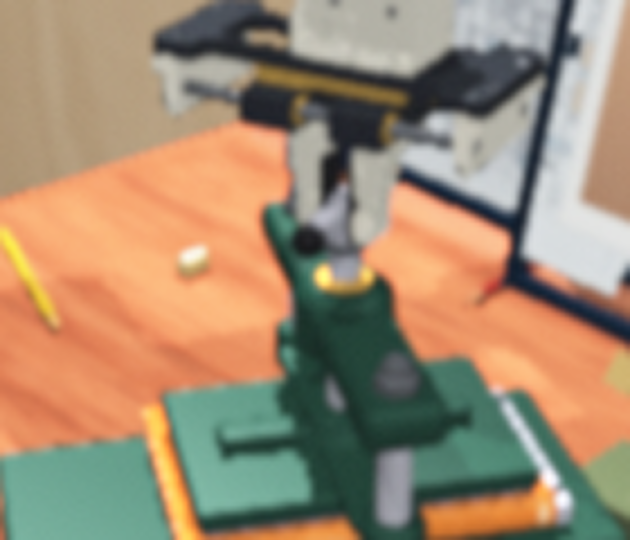

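The handle turns with the gripper, and free running reads about 0.20 N m. I'll go on in steps of about 0.3 rad, which stays below the crushing torque even if contact starts at once.

```bash
cat > m.py <<'E'
from h import *
s=get_state();print("t %.2f yaw %.3f q6 %.2f Mz %.3f z %.4f"%(s["t"],s["ee_rot"][2],s["q"][5],s["moment"][2],s["eef_pos"][2]),np.round(s["force"],1))
E
```

>>> arm_command:
  commands:
    - {"tx":0,"ty":0,"tz":0,"twist":0.015}
    - {"tx":0,"ty":0,"tz":0.001,"twist":0.03}
    - {"tx":0,"ty":0,"tz":0.001,"twist":0.045}
    - {"tx":0,"ty":0,"tz":0.002,"twist":0.06}
    - {"tx":0,"ty":0,"tz":0.002,"twist":0.075}
    - {"tx":0,"ty":0,"tz":0.003,"twist":0.09}
    - {"tx":0,"ty":0,"tz":0.003,"twist":0.1}
    - {"tx":0,"ty":0,"tz":0.003,"twist":0.1}

```text
t: 13.08
eef_pos: [0.6659, -0.0337, 0.1959]
ee_rot: [3.141, -0.001, -2.584]
force: [-4.5, 2.3, 3.4]
width: 0.0133
gripper_force: 55.0
```

```bash
python3 m.py
```

```text
t 13.08 yaw -2.584 q6 -1.25 Mz 0.164 z 0.1959 [-4.5  2.3  3.4]
```

>>> arm_command:
  commands:
    - {"tx":0,"ty":0,"tz":0,"twist":0.015}
    - {"tx":0,"ty":0,"tz":0.001,"twist":0.03}
    - {"tx":0,"ty":0,"tz":0.001,"twist":0.045}
    - {"tx":0,"ty":0,"tz":0.002,"twist":0.06}
    - {"tx":0,"ty":0,"tz":0.002,"twist":0.075}
    - {"tx":0,"ty":0,"tz":0.003,"twist":0.09}
    - {"tx":0,"ty":0,"tz":0.003,"twist":0.1}
    - {"tx":0,"ty":0,"tz":0.003,"twist":0.1}

```text
t: 13.75
eef_pos: [0.6658, -0.0335, 0.1953]
ee_rot: [3.141, -0.001, -2.898]
force: [-6.3, 3.3, 4.3]
width: 0.0136
gripper_force: 55.0
```

```bash
python3 m.py
```

```text
t 13.75 yaw -2.898 q6 -1.57 Mz 0.133 z 0.1953 [-6.3  3.3  4.3]
```

>>> arm_command:
  commands:
    - {"tx":0.003,"ty":0.002,"tz":0,"twist":0.015}
    - {"tx":0.005,"ty":0.004,"tz":0,"twist":0.03}
    - {"tx":0.005,"ty":0.004,"tz":0.001,"twist":0.045}
    - {"tx":0.005,"ty":0.004,"tz":0.001,"twist":0.06}
    - {"tx":0.005,"ty":0.004,"tz":0.002,"twist":0.075}
    - {"tx":0.005,"ty":0.004,"tz":0.002,"twist":0.09}
    - {"tx":0.005,"ty":0.004,"tz":0.002,"twist":0.1}
    - {"tx":0.005,"ty":0.004,"tz":0.002,"twist":0.1}

```text
t: 14.42
eef_pos: [0.6657, -0.0332, 0.1947]
ee_rot: [3.141, 0.001, 3.071]
force: [0.1, 0.8, 0.3]
width: 0.0138
gripper_force: 55.0
```

```bash
python3 m.py
```

```text
t 14.42 yaw 3.071 q6 -1.88 Mz 0.148 z 0.1947 [0.1 0.8 0.3]
```

>>> arm_command:
  commands:
    - {"tx":0,"ty":0,"tz":0,"twist":0.015}
    - {"tx":0,"ty":0,"tz":0.001,"twist":0.03}
    - {"tx":0,"ty":0,"tz":0.001,"twist":0.045}
    - {"tx":0,"ty":0,"tz":0.002,"twist":0.06}
    - {"tx":0,"ty":0,"tz":0.002,"twist":0.075}
    - {"tx":0,"ty":0,"tz":0.003,"twist":0.09}
    - {"tx":0,"ty":0,"tz":0.003,"twist":0.1}
    - {"tx":0,"ty":0,"tz":0.003,"twist":0.1}

```text
t: 15.08
eef_pos: [0.6657, -0.033, 0.194]
ee_rot: [3.141, 0.001, 2.758]
force: [0.6, 1.3, -0.1]
width: 0.0136
gripper_force: 55.0
```

```bash
python3 m.py
```

```text
t 15.08 yaw 2.758 q6 -2.20 Mz 0.207 z 0.1940 [ 0.6  1.3 -0.1]
```

>>> arm_command:
  commands:
    - {"tx":0,"ty":0,"tz":0,"twist":0.01}
    - {"tx":0,"ty":0,"tz":0.001,"twist":0.02}
    - {"tx":0,"ty":0,"tz":0.001,"twist":0.03}
    - {"tx":0,"ty":0,"tz":0.001,"twist":0.04}
    - {"tx":0,"ty":0,"tz":0.001,"twist":0.05}
    - {"tx":0,"ty":0,"tz":0.002,"twist":0.06}
    - {"tx":0,"ty":0,"tz":0.002,"twist":0.06}
    - {"tx":0,"ty":0,"tz":0.002,"twist":0.06}

```text
t: 15.75
eef_pos: [0.6658, -0.0329, 0.1935]
ee_rot: [3.14, 0.001, 2.571]
force: [1.8, 2.2, 1.5]
width: 0.0133
gripper_force: 55.0
```

```bash
python3 m.py
```

```text
t 15.75 yaw 2.571 q6 -2.38 Mz 0.162 z 0.1935 [1.8 2.2 1.5]
```

>>> arm_command:
  commands:
    - {"tx":0,"ty":0.002,"tz":0,"twist":0.015}
    - {"tx":0,"ty":0.003,"tz":0.001,"twist":0.03}
    - {"tx":0,"ty":0.003,"tz":0.001,"twist":0.045}
    - {"tx":0,"ty":0.003,"tz":0.002,"twist":0.06}
    - {"tx":0,"ty":0.003,"tz":0.002,"twist":0.075}
    - {"tx":0,"ty":0.003,"tz":0.003,"twist":0.09}
    - {"tx":0,"ty":0.003,"tz":0.003,"twist":0.1}
    - {"tx":0,"ty":0.003,"tz":0.003,"twist":0.1}

```text
t: 16.42
eef_pos: [0.666, -0.0327, 0.1929]
ee_rot: [3.141, 0.001, 2.255]
force: [1.4, 0.4, 0.9]
width: 0.0138
gripper_force: 55.0
```

```bash
python3 m.py
```

```text
t 16.42 yaw 2.255 q6 -2.70 Mz 0.176 z 0.1929 [1.4 0.4 0.9]
```

Still running free, and joint 6 is near its range. I'll regrasp half a turn back.

>>> arm_command:
  commands:
    - {"tx":0,"ty":0,"tz":0,"twist":0}
    - {"tx":0,"ty":0,"tz":0,"twist":0}
    - {"tx":0,"ty":0,"tz":0,"twist":0}
    - {"tx":0,"ty":0,"tz":0,"twist":0}
    - {"tx":0,"ty":0,"tz":-0.04,"twist":0}
    - {"tx":0,"ty":0,"tz":-0.1,"twist":0}
    - {"tx":0,"ty":0,"tz":-0.16,"twist":0}
    - {"tx":0,"ty":0,"tz":-0.22,"twist":0}
  claw: 0.5

```text
t: 17.08
eef_pos: [0.6654, -0.0328, 0.2488]
ee_rot: [-3.141, 0.0, 2.255]
force: [-0.8, -0.5, 0.7]
width: 0.0438
gripper_force: 0.0
```

```bash
python3 m.py
```

```text
t 17.08 yaw 2.255 q6 -2.70 Mz -0.017 z 0.2488 [-0.8 -0.5  0.7]
```

>>> arm_command:
  commands:
    - {"tx":0,"ty":0,"tz":0,"twist":-0.035}
    - {"tx":0,"ty":0,"tz":0,"twist":-0.07}
    - {"tx":0,"ty":0,"tz":0,"twist":-0.105}
    - {"tx":0,"ty":0,"tz":0,"twist":-0.14}
    - {"tx":0,"ty":0,"tz":0,"twist":-0.175}
    - {"tx":0,"ty":0,"tz":0,"twist":-0.21}
    - {"tx":0,"ty":0,"tz":0,"twist":-0.245}
    - {"tx":0,"ty":0,"tz":0,"twist":-0.28}

```text
t: 17.75
eef_pos: [0.6655, -0.0328, 0.2483]
ee_rot: [-3.141, 0.0, 3.14]
force: [-0.6, -0.4, 1.4]
width: 0.044
gripper_force: 0.0
```

>>> arm_command:
  commands:
    - {"tx":0,"ty":0,"tz":0,"twist":-0.035}
    - {"tx":0,"ty":0,"tz":0,"twist":-0.07}
    - {"tx":0,"ty":0,"tz":0,"twist":-0.105}
    - {"tx":0,"ty":0,"tz":0,"twist":-0.14}
    - {"tx":0,"ty":0,"tz":0,"twist":-0.175}
    - {"tx":0,"ty":0,"tz":0,"twist":-0.21}
    - {"tx":0,"ty":0,"tz":0,"twist":-0.245}
    - {"tx":0,"ty":0,"tz":0,"twist":-0.28}

```text
t: 18.42
eef_pos: [0.6655, -0.0328, 0.2483]
ee_rot: [-3.141, 0.0, -2.264]
force: [0.2, -0.0, 0.8]
width: 0.0437
gripper_force: 0.0
```

>>> arm_command:
  commands:
    - {"tx":0,"ty":0,"tz":0,"twist":-0.035}
    - {"tx":0,"ty":0,"tz":0,"twist":-0.07}
    - {"tx":0,"ty":0,"tz":0,"twist":-0.105}
    - {"tx":0,"ty":0,"tz":0,"twist":-0.14}
    - {"tx":0,"ty":0,"tz":0,"twist":-0.175}
    - {"tx":0,"ty":0,"tz":0,"twist":-0.21}
    - {"tx":0,"ty":0,"tz":0,"twist":-0.245}
    - {"tx":0,"ty":0,"tz":0,"twist":-0.28}

```text
t: 19.08
eef_pos: [0.6655, -0.0328, 0.2483]
ee_rot: [-3.141, -0.0, -1.384]
force: [-0.3, 1.4, 0.9]
width: 0.0438
gripper_force: 0.0
```

```bash
python3 -c "
from h import *
go((.666,-.0327,.1925),-.886);print(get_state()['width'])"
```

```text
t19.08 pos [ 0.6655 -0.0328  0.2483] rot [-3.141 -0.    -1.384] q6 -0.06 F [-0.3  1.4  0.9] M [-0.01  0.06  0.03]
tx,ty,tz,twist [ 0.    -0.002  0.223 -0.159]
0.0437759887652108
```

>>> arm_command:
  commands:
    - {"tx":0,"ty":0,"tz":0,"twist":-0.035}
    - {"tx":0,"ty":0,"tz":0,"twist":-0.07}
    - {"tx":0,"ty":0,"tz":0,"twist":-0.11}
    - {"tx":0,"ty":0,"tz":0,"twist":-0.14}
    - {"tx":0,"ty":0,"tz":0,"twist":-0.159}
    - {"tx":0,"ty":0,"tz":0.05,"twist":-0.159}
    - {"tx":0,"ty":0,"tz":0.12,"twist":-0.159}
    - {"tx":0,"ty":0,"tz":0.18,"twist":-0.159}

```text
t: 19.75
eef_pos: [0.6656, -0.0327, 0.2029]
ee_rot: [-3.141, -0.0, -0.89]
force: [1.1, 0.2, -0.4]
width: 0.0443
gripper_force: 0.0
```

>>> arm_command:
  commands:
    - {"tx":0,"ty":0,"tz":0.03,"twist":0}
    - {"tx":0,"ty":0,"tz":0.043,"twist":0}
    - {"tx":0,"ty":0,"tz":0.043,"twist":0}
    - {"tx":0,"ty":0,"tz":0.043,"twist":0}
    - {"tx":0,"ty":0,"tz":0.043,"twist":0}
    - {"tx":0,"ty":0,"tz":0.043,"twist":0}
    - {"tx":0,"ty":0,"tz":0.043,"twist":0}
    - {"tx":0,"ty":0,"tz":0.043,"twist":0}
  claw: 0
  grip_force: 55

```text
t: 20.42
eef_pos: [0.666, -0.0328, 0.1929]
ee_rot: [-3.141, -0.001, -0.89]
force: [-1.1, -0.4, 4.7]
width: 0.0137
gripper_force: 55.0
```

```bash
python3 m.py
```

```text
t 20.42 yaw -0.890 q6 0.44 Mz -0.031 z 0.1929 [-1.1 -0.4  4.7]
```

>>> arm_command:
  commands:
    - {"tx":0,"ty":0,"tz":0,"twist":0.015}
    - {"tx":0,"ty":0,"tz":0.001,"twist":0.03}
    - {"tx":0,"ty":0,"tz":0.001,"twist":0.045}
    - {"tx":0,"ty":0,"tz":0.002,"twist":0.06}
    - {"tx":0,"ty":0,"tz":0.002,"twist":0.07}
    - {"tx":0,"ty":0,"tz":0.002,"twist":0.08}
    - {"tx":0,"ty":0,"tz":0.002,"twist":0.08}
    - {"tx":0,"ty":0,"tz":0.002,"twist":0.08}

```text
t: 21.08
eef_pos: [0.6661, -0.0328, 0.1924]
ee_rot: [-3.14, -0.001, -1.141]
force: [-1.5, 0.1, 5.3]
width: 0.0136
gripper_force: 55.3
```

```bash
python3 m.py
```

```text
t 21.08 yaw -1.141 q6 0.19 Mz 0.194 z 0.1924 [-1.5  0.1  5.3]
```

>>> arm_command:
  commands:
    - {"tx":0,"ty":0,"tz":0,"twist":0.015}
    - {"tx":0,"ty":0,"tz":0.001,"twist":0.03}
    - {"tx":0,"ty":0,"tz":0.001,"twist":0.045}
    - {"tx":0,"ty":0,"tz":0.002,"twist":0.06}
    - {"tx":0,"ty":0,"tz":0.002,"twist":0.07}
    - {"tx":0,"ty":0,"tz":0.002,"twist":0.08}
    - {"tx":0,"ty":0,"tz":0.002,"twist":0.08}
    - {"tx":0,"ty":0,"tz":0.002,"twist":0.08}

```text
t: 21.75
eef_pos: [0.6662, -0.0327, 0.192]
ee_rot: [-3.14, -0.001, -1.392]
force: [-1.5, -0.5, 6.1]
width: 0.014
gripper_force: 55.8
```

```bash
python3 m.py
```

```text
t 21.75 yaw -1.392 q6 -0.06 Mz 0.393 z 0.1920 [-1.5 -0.5  6.1]
```

>>> arm_command:
  commands:
    - {"tx":0,"ty":0,"tz":0,"twist":0.003}
    - {"tx":0,"ty":0,"tz":0,"twist":0.006}
    - {"tx":0,"ty":0,"tz":0,"twist":0.009}
    - {"tx":0,"ty":0,"tz":0,"twist":0.012}
    - {"tx":0,"ty":0,"tz":0,"twist":0.012}
    - {"tx":0,"ty":0,"tz":0,"twist":0.012}
    - {"tx":0,"ty":0,"tz":0,"twist":0.012}
    - {"tx":0,"ty":0,"tz":0,"twist":0.012}

```text
t: 22.42
eef_pos: [0.6663, -0.0327, 0.192]
ee_rot: [-3.14, -0.0, -1.429]
force: [-0.7, 0.5, 5.3]
width: 0.014
gripper_force: 56.1
```

```bash
python3 m.py; python3 -c "
from h import *
r=[]
for i in range(6):
    grab_frame('side'); r.append(get_state()['moment'][2])
print(np.round(r,3),np.mean(r))"
```

```text
t 22.42 yaw -1.429 q6 -0.10 Mz 0.500 z 0.1920 [-0.7  0.5  5.3]
[0.417 0.45  0.455 0.478 0.443 0.459] 0.45021714050213557
```

The mean is 0.457 N m, about 0.28 above the free-running 0.176, so the book is firmly nipped. Letting go.

>>> arm_command:
  commands:
    - {"tx":0,"ty":0,"tz":0,"twist":0}
    - {"tx":0,"ty":0,"tz":0,"twist":0}
    - {"tx":0,"ty":0,"tz":0,"twist":0}
    - {"tx":0,"ty":0,"tz":0,"twist":0}
    - {"tx":0,"ty":0,"tz":0,"twist":0}
    - {"tx":0,"ty":0,"tz":-0.05,"twist":0}
    - {"tx":0,"ty":0,"tz":-0.12,"twist":0}
    - {"tx":0,"ty":0,"tz":-0.2,"twist":0}
  claw: 0.6

```text
t: 23.38
eef_pos: [0.6649, -0.0327, 0.24]
ee_rot: [3.139, 0.0, -1.431]
force: [0.7, -0.0, 0.4]
width: 0.0522
gripper_force: 0.0
```

>>> arm_command:
  commands:
    - {"tx":0,"ty":0,"tz":-0.08,"twist":0}
    - {"tx":0,"ty":0,"tz":-0.16,"twist":0}
    - {"tx":0,"ty":0,"tz":-0.24,"twist":0}
    - {"tx":0,"ty":0,"tz":-0.3,"twist":0}
    - {"tx":0,"ty":0,"tz":-0.3,"twist":0}
    - {"tx":0,"ty":0,"tz":-0.3,"twist":0}
    - {"tx":0,"ty":0,"tz":-0.3,"twist":0}
    - {"tx":0,"ty":0,"tz":-0.3,"twist":0}

```text
t: 24.05
eef_pos: [0.6651, -0.0326, 0.3144]
ee_rot: [3.14, 0.0, -1.431]
force: [0.0, -0.4, -0.1]
width: 0.0526
gripper_force: 0.0
```

```bash
python3 m.py; python3 -c "
from h import *
b=cv2.resize(grab_frame('side')[130:270,210:370,::-1],None,fx=4.2,fy=4.2,interpolation=cv2.INTER_CUBIC)
cv2.imwrite('pics/z.png',b)"
```

```text
t 24.05 yaw -1.431 q6 -0.10 Mz -0.020 z 0.3144 [ 0.  -0.4 -0.1]
```

View pics/z.png

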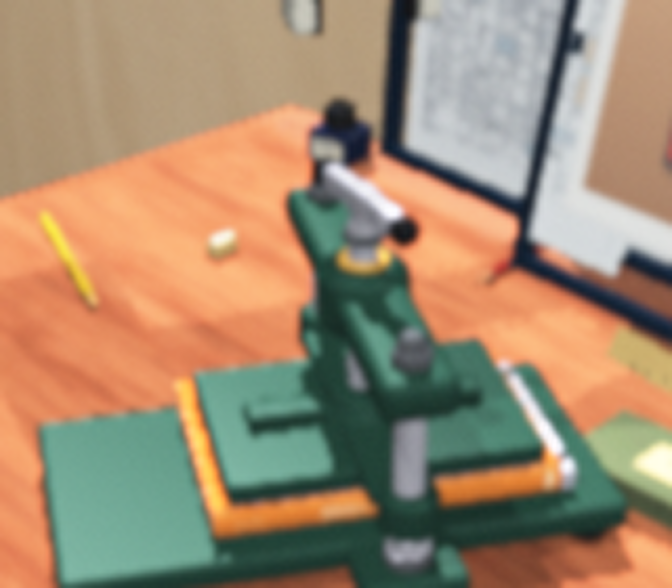

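The platen bears on the book, the book meets the back stop (crop (550,470)), and the gripper is clear.

```bash
python3 -c "
from station import job_done
print(job_done())"
```

```text
the job is handed in; nothing more can be done
None
```

The book is square against the back stop and nipped at about 0.28 N m above free running. The handle is released, the arm is clear, nothing else on the desk was touched, and the job is handed in; no verdict came back.

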